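# Check two edges of a cover on the bench edge gauge

### The job

Pick up the oblong cast cover by its lug and check two of its edges on the bench gauge: press a long edge flat against the sprung bar so that it goes in about half of its travel, back off and turn the cover a quarter turn, then press a short edge flat against the bar in the same way. Then lay the cover flat in the steel tray and let go; leave the round cover, the square cover and the wrench where they are.

Things in the scene. Friction and masses are not known exactly. Their poses are not given: they have to be found in the camera images.
- cover_mid (a point): Oblong cast aluminium cover, flat on the bench: plate 120 (x) by 80 (y) by 10 mm; on its middle a solid lug 24 (x) by 36 mm (y) up to 60 mm above the underside; 0.3-0.5 kg. Point: on the lug's axis, 36 mm above the underside; z up. Long edges run along x; either of a pair will do. Fingers closing along x stay inside all edges. Nearby, with the same lug: a round (90 mm) and a square (80 mm) cover.
- bar_face (a point): Centre of the front face of the gauge's sprung steel bar: 150 mm long (y), 12 mm thick (x), 3 to 31 mm above the bench; the point is 17 mm up and moves with the bar. x is level, into the gauge, the way the bar is pushed; z up. Faces roughly the robot. The fixed green block behind, 40 mm high (50 at the dial), begins 50 mm behind the face at rest. Clear bench before the bar.
- bar (a joint): How far the bar has been pushed in along its x, in m: 0 at rest, 0.024 at its stop. It springs back: about 1 N to start it, about 5.5 N at the stop.
- tray: Open steel tray fixed to the bench: outside 210 mm (x) by 180 mm (y), 16 mm high, walls and floor 4 mm thick. The origin is the centre of its underside, at bench level; z is up.
Things that resemble listed ones, but are neither listed nor needed, are in the scene too. Leave any green, red or yellow look-alike of the part that bears cover_mid alone.

How it is judged:
By the outcome, as a careful person would: the job done as asked, in the order asked, and still so for the second after the job is handed in, with the robot touching nothing.
It also fails if it takes over 61 s, if anything falls off the work surface, if the arm or the gripper's body presses on something with over 40 N, if the wrist force passes 120 N, or if a joint passes its speed limit or range.

### The arm

A 6-joint arm with a two-finger parallel gripper is mounted at the origin on the work surface. World frame = base frame: x ahead of the robot, y to its left, z up, the work surface at z = 0. Lengths are in m, angles in rad, forces in N, time in s.
With the tool pointing down it reaches from about 0.25 to 0.725 m from the base axis. Payload 4 kg.
Tool frame: the origin (TCP) lies where the fingers leave the gripper's body, on its centre line; the fingertips stand 73 mm ahead of it and the grasp point (between the pads) lies 54 mm ahead of it (bot.tip_reach is the z of the fingertips in the tool frame, in m); z points along the fingers, x is the direction in which the jaws open and shut, and the axes are right-handed (so a half turn about z gives the same grasp; the last joint's range is limited). The gripper opens to 85 mm and grips with 20 to 120 N. Pads are 22 mm wide; open, the fingers measure 114 mm over their backs; the gripper's body (76 mm by 85 mm) begins 54 mm behind the grasp point. The pads swing forward as they close: fully open they stand 13 mm farther back than shut.
Start: joints at [-1.267, 0.241, 0.005, 1.335, 0, 1.571], TCP at [0.15, -0.477, 0.304] pointing down, gripper open.
Joint ranges: [-2.72, 2.72], [-1.05, 1.87], [-1.09, 1.28], [-1.99, 2.15], [-1.42, 1.44], [-3.14, 3.14]. Speed limits (rad/s): [2.79, 2.79, 3.14, 3.14, 3.14, 3.14].

### API

Orientations are given as a unit quaternion [x, y, z, w].
In Python, from workcell import bot, vision, job_done gives the robot as it stands.
- The arm moves only by the tool drive_tool, never from a script. Its argument "steps" is one flat list of numbers, 7 for each row, row after row: the shift along the tool's x, y, z in m, then the turn, a rotation vector about the tool's x, y, z in degrees, then the closure, from -1 (fully open) to 1 (shut). A call has 1 to 8 rows; each row shifts and turns the commanded pose from where the row before left it, along the tool's axes as they then stand; what a row does not reach is not made up. A row lasts 1/12 s, in which the tool goes at most 41.7 mm and 7.16 degrees, less where a joint would pass 70% of its speed; a pose out of reach is approached as far as the arm can. A call is refused whole if a number of a shift passes 0.0417 or a number of a turn 7.16, either way. A call with a gripper value outside its range is refused whole. The fingers move at their own pace and stop on an object; the grip force is fixed at half the most. Time passes only in rows, so rows that do not move let the fingers close. It gives the time, the measured TCP pose, the force and the opening at its end, in the units of the state.
- bot.get_obs(): the state, without advancing time (a new reading comes with each control period).
- vision.camera(name): name is "scene" or "top"; returns (picture, depth): 400x640x3 uint8, red, green, blue; 400x640 float32, m along the optical axis (not along the pixel's ray), 0 where there is no reading.
- vision.camera_model(name): a dict with "mtx" (3x3 intrinsics, pixels), "rvec" (rotation vector, rad) and "tvec" (3), from world to camera coordinates, as OpenCV has them. Camera axes: x right, y down, z forward; pixel columns grow to the right and rows downward; lengths in m; the calibration is good to about 2 mm. A picture is of the moment at which its call begins. camera_model takes no time and is no camera call.
- job_done(): hands the job in, once; it reports no verdict.
The state is a dict: "clock": time; "joint_pos": joint angles; "joint_vel": joint speeds; "tau": joint torques, N m; "eef_pos": TCP position; "tool_rot": TCP orientation; "ft_force": force on the tool from outside, world axes, zero at the start; "ft_torque": the same for the moment, N m; "grip_width": finger opening in m.
Only numpy, scipy, OpenCV 4.12 (cv2) and the standard library are available. Lean on these libraries where they do the work, as an engineer would, in place of code of your own. Each camera call takes 0.05 s, during which the arm holds its last target.

## Working session

There is one attempt and no reset: what is moved stays moved. The work goes in short steps, Python scripts to look and compute and a tool call to move; the robot and the scene stay as the last step left them, time stands still between calls to the robot, and variables do not carry over. Pictures are saved under pics/ and viewed, and the job is handed in when it is done.

Besides the shell and the picture viewer there is one more tool, called after "Emit:" in YAML: its name, and indented under it one key for each argument. drive_tool: Moves the arm, as the interface text tells. Its arguments: {"type":"object","properties":{"steps":{"type":"array"}},"required":["steps"]}

```bash
mkdir -p pics; ls; python3 - <<'E'
from workcell import bot, vision
import cv2,numpy as np
for n in ("scene","top"):
    p,d=vision.camera(n); cv2.imwrite(f"pics/{n}0.png",p[:,:,::-1]); np.savez(f"{n}0.npz",p=p,d=d)
    m=vision.camera_model(n); print(n,{k:np.round(v,4).tolist() for k,v in m.items()})
o=bot.get_obs(); print(o)
E
```

```text
pics
scene {'mtx': [[452.3866, 0.0, 311.6566], [0.0, 452.3866, 195.4293], [0.0, 0.0, 1.0]], 'rvec': [1.5451, 1.8918, -0.9151], 'tvec': [-0.0192, -0.2376, 1.6368]}
top {'mtx': [[389.0038, 0.0, 316.3486], [0.0, 389.0038, 203.8523], [0.0, 0.0, 1.0]], 'rvec': [2.1737, -2.1963, 0.1016], 'tvec': [0.1081, 0.4433, 1.1952]}
{'clock': 0.1, 'joint_pos': array([-1.26697241e+00,  2.41395594e-01,  3.85638211e-03,  1.33519280e+00,
       -2.14394146e-05,  1.57082537e+00]), 'joint_vel': array([-0.00031142, -0.00093077,  0.00189529,  0.00060925, -0.00089444,
       -0.0013355 ]), 'tau': array([-5.10485079e-04, -3.73138726e+01,  2.53010345e+01,  1.08510713e-02,
        1.00986406e-05,  2.87795835e-06]), 'eef_pos': array([ 0.14945397, -0.47669649,  0.30307191]), 'tool_rot': array([ 8.05959757e-01, -5.91969537e-01, -7.86406203e-04, -5.64272245e-04]), 'ft_force': array([ 0.26701162, -0.01110174, -0.37659271]), 'ft_torque': array([0.05512208, 0.01428566, 0.0228864 ]), 'grip_width': 0.08539918870180883}
```

View pics/scene0.png

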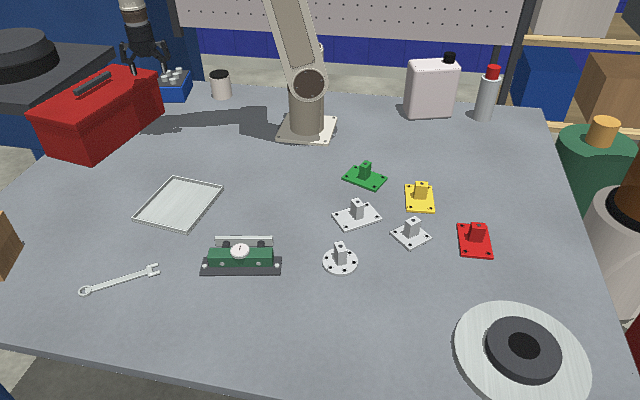

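View pics/top0.png

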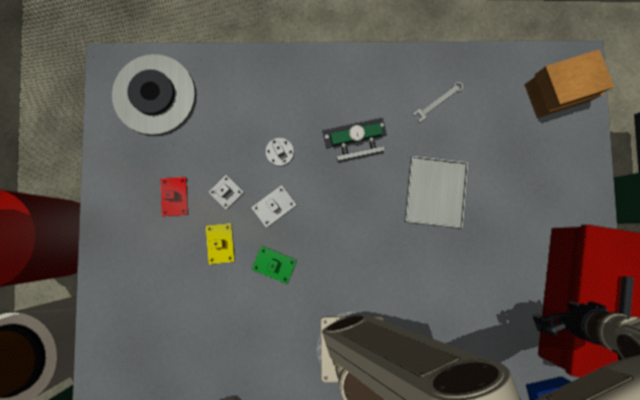

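The scene image shows the robot, the tray at (178,204), the gauge at (241,255) and the wrench at (119,280). There are three bare aluminium covers: oblong at scene (357,213)/top (273,206), square at scene (411,232)/top (226,192) and round at scene (340,258)/top (280,152). The green, yellow and red ones are look-alikes. The oblong grey one fits, so I'll confirm it in a crop and measure.

```bash
cat > h.py <<'E'
import cv2,numpy as np
from workcell import bot,vision
def cam(n):
    m=vision.camera_model(n); R,_=cv2.Rodrigues(np.array(m['rvec'],float)); return np.array(m['mtx']),R,np.array(m['tvec']).reshape(3)
def cast(n,uv,z):
    K,R,t=cam(n); uv=np.atleast_2d(uv).astype(float)
    r=np.c_[uv,np.ones(len(uv))]@np.linalg.inv(K).T@R; c=-R.T@t
    return c+r*((z-c[2])/r[:,2])[:,None]
def cloud(n,d):
    K,R,t=cam(n); v,u=np.mgrid[:400,:640]
    P=np.stack([(u-K[0,2])/K[0,0]*d,(v-K[1,2])/K[1,1]*d,d],-1)
    return (P-t)@R
def proj(n,P):
    K,R,t=cam(n); q=(np.atleast_2d(P)@R.T+t)@K.T; return q[:,:2]/q[:,2:]
E
python3 - <<'E'
from h import *
T=np.load('top0.npz');S=np.load('scene0.npz')
a=cv2.resize(T['p'][130:240,190:480],None,fx=2.7,fy=2.7,interpolation=cv2.INTER_CUBIC)
b=cv2.resize(S['p'][160:290,180:460],None,fx=2.7,fy=2.7,interpolation=cv2.INTER_CUBIC)[:, :a.shape[1]]
b=cv2.copyMakeBorder(b,0,0,0,a.shape[1]-b.shape[1],0)
im=np.vstack([a,b])[:600]; cv2.imwrite('pics/crop1.png',im[:,:,::-1])
# bench depth noise
for n,D in(('top',T),('scene',S)):
    P=cloud(n,D['d']); 
    for (u,v) in [(300,240),(250,140),(400,240)] if n=='top' else [(300,200),(290,300),(230,190)]:
        print(n,P[v,u].round(4), P[v-5:v+5,u-5:u+5,2].std().round(4))
    hsv=cv2.cvtColor(D['p'],cv2.COLOR_RGB2HSV)
    for (u,v) in ([(262,210),(226,195),(300,250),(437,190)] if n=='top' else [(345,222),(300,200),(178,204)]): print(n,u,v,hsv[v,u],P[v,u].round(4))
E
```

```text
top [ 3.325e-01  1.558e-01 -1.000e-04] 0.0022
top [ 6.530e-01  3.135e-01 -2.000e-04] 0.0024
top [ 0.3291 -0.1589 -0.0011] 0.1221
top 262 210 [ 40   9 179] [0.4274 0.2737 0.0093]
top 226 195 [45 18 56] [0.4743 0.3837 0.0223]
top 300 250 [ 80   8 101] [0.3014 0.156  0.0009]
top 437 190 [ 42  17 154] [ 0.4862 -0.281   0.0005]
scene [0.3928 0.0683 0.0014] 0.0017
scene [ 7.482e-01  1.275e-01 -7.000e-04] 0.0018
scene [ 0.3836 -0.1523 -0.001 ] 0.119
scene 345 222 [102   6 214] [0.4717 0.2135 0.0102]
scene 300 200 [ 99  11 159] [0.3928 0.0683 0.0014]
scene 178 204 [ 72   6 206] [ 0.4808 -0.2762  0.0046]
```

View pics/crop1.png

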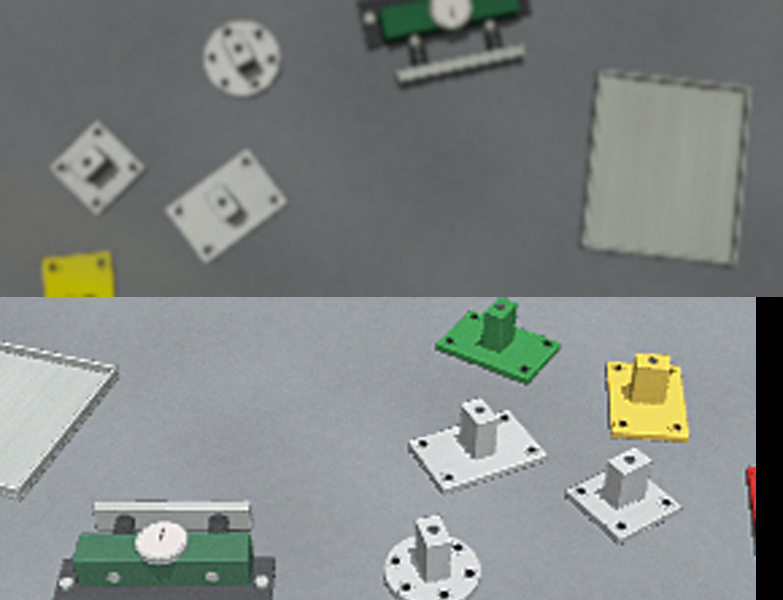

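The crop confirms it: the uncoloured oblong plate with a lug (top crop (226,205), i.e. top (273,206)) is the target. The square and round ones are its neighbours. Next I'll measure it.

```bash
cat > meas.py <<'E'
from h import *
import sys
def rect(pts):
    (c,s,a)=cv2.minAreaRect((pts[:,:2]*1000).astype(np.float32)); return np.array(c).round(1),np.array(s).round(1),round(a,1)
def comp(mask,seed):
    n,l=cv2.connectedComponents(mask.astype(np.uint8)); return (l==l[seed[1],seed[0]])
E
python3 - <<'E'
from meas import *
T=np.load('top0.npz');S=np.load('scene0.npz')
for n,D,seed,thr in(('top',T,(262,210),135),('scene',S,(345,222),190)):
    g=cv2.cvtColor(D['p'],cv2.COLOR_RGB2GRAY)
    m=comp(g>thr,seed)
    # exclude lug: pixels with height>20mm
    P=cloud(n,D['d'])
    m2=m.copy()
    if n=='scene': m2&=P[...,2]<0.02
    c=max(cv2.findContours(m2.astype(np.uint8),0,1)[0],key=cv2.contourArea)[:,0]
    print(n,m.sum(),'plate',rect(cast(n,c,0.010)))
# lug top by depth
for n,D,(u0,u1,v0,v1) in(('top',T,(255,292,185,226)),('scene',S,(335,385,190,235))):
    P=cloud(n,D['d'])[v0:v1,u0:u1].reshape(-1,3); q=P[(P[:,2]>.052)&(P[:,2]<.075)]
    print(n,'lugtop',len(q),q.mean(0).round(4),rect(q))
# tray
for n,D,seed,thr in(('top',T,(437,190),130),('scene',S,(178,204),188)):
    g=cv2.cvtColor(D['p'],cv2.COLOR_RGB2GRAY); m=comp(g>thr,seed)
    c=max(cv2.findContours(m.astype(np.uint8),0,1)[0],key=cv2.contourArea)[:,0]
    print(n,m.sum(),'tray z16',rect(cast(n,c,0.016)),'z4',rect(cast(n,c,.004)))
# bar
for n,D,(u0,u1,v0,v1) in(('top',T,(330,392,140,165)),('scene',S,(205,282,228,250))):
    g=cv2.cvtColor(D['p'],cv2.COLOR_RGB2GRAY); sub=g[v0:v1,u0:u1]
    np.set_printoptions(linewidth=400); 
    P=cloud(n,D['d'])
    m=np.zeros_like(g);m[v0:v1,u0:u1]=(sub>(125 if n=='top' else 150))
    if n=='scene': m[v0:v1,u0:u1]&=(P[v0:v1,u0:u1,2]>0.022).astype(np.uint8)
    c=max(cv2.findContours(m,0,1)[0],key=cv2.contourArea)
    print(n,'bar',cv2.boundingRect(c),rect(cast(n,c[:,0],.031)))
E
```

```text
top 882 plate (array([440.9, 238.1]), array([ 78.8, 119.3]), 36.5)
scene 631 plate (array([439.5, 240.3]), array([ 78.2, 118. ]), 36.3)
top lugtop 96 [0.4412 0.2372 0.0596] (array([441.3, 237.3]), array([35.3, 23.5]), 36.6)
scene lugtop 102 [0.4428 0.2401 0.0587] (array([439.4, 239.3]), array([39.4, 25.1]), 33.3)
top 3333 tray z16 (array([ 478.3, -271. ]), array([169.1, 200. ]), 82.8) z4 (array([ 479.6, -274.9]), array([170.8, 202. ]), 82.8)
scene 2444 tray z16 (array([ 483. , -273.2]), array([176.8, 200.1]), 82.7) z4 (array([ 470.1, -281.8]), array([179.3, 202.9]), 82.7)
top bar (337, 147, 47, 12) (array([602.6, -34.8]), array([ 11. , 147.5]), 11.7)
scene bar (215, 236, 58, 3) (array([600.3, -32.8]), array([  7.4, 148.3]), 11.0)
```

```bash
cat > go.py <<'E'
from h import *
from scipy.spatial.transform import Rotation as Ro
import sys
def rem(x,y,z,yaw):
    o=bot.get_obs(); R=Ro.from_quat(o['tool_rot']); a=np.radians(yaw)
    X=np.array([np.cos(a),np.sin(a),0]);Z=np.array([0,0,-1.]);T=Ro.from_matrix(np.c_[X,np.cross(Z,X),Z])
    xx=R.as_matrix()[:,0]
    print('t',round(o['clock'],2),'pos',o['eef_pos'].round(4),'yaw',np.degrees(np.arctan2(xx[1],xx[0])).round(2),'tilt',np.degrees(R.as_matrix()[:2,2]).round(2),'F',o['ft_force'].round(2),'w',round(o['grip_width'],4),'j1,j6',np.degrees(o['joint_pos'][[0,5]]).round(1))
    d=np.array([x,y,z])-o['eef_pos']
    print('shift tool',(R.as_matrix().T@d*1000).round(1),'mm  if at target yaw',(T.as_matrix().T@d*1000).round(1),' turn',np.degrees((R.inv()*T).as_rotvec()).round(2))
if __name__=='__main__': rem(*map(float,sys.argv[1:5]))
E
python3 - <<'E'
from meas import *
# bar front edge line refine (top cam), gradient edges per column
T=np.load('top0.npz');g=cv2.cvtColor(T['p'],cv2.COLOR_RGB2GRAY).astype(float)
for side in (0,1):
    pts=[]
    for u in range(341,381):
        v0=int(round(155.5-(u-340)*6/42.)); col=g[v0-6:v0+9,u]; pk=3+int(np.argmax(col[3:12])); h=(col[pk]+np.median(g[165:172,u]))/2
        k=pk
        st=1 if side==0 else -1
        while 0<k<14 and col[k]>h:k+=st
        if k in(0,14): continue
        f=k-st*(h-col[k])/(col[k-st]-col[k]); pts.append((u,v0-6+f))
    p=np.array(pts); 
    for z in (.031,.003) if side==0 else (.031,):
        w=cast('top',p,z)[:,:2]; vx,vy,x0,y0=cv2.fitLine((w*1000).astype(np.float32),cv2.DIST_HUBER,0,.01,.01).ravel()
        nrm=np.array([vy,-vx]); nrm*=np.sign(nrm[0]); print('edge','front' if side==0 else 'rear',z,'normal deg',np.degrees(np.arctan2(nrm[1],nrm[0])).round(2),'offset along normal 11.4deg at y=-35:',x0,y0, (w*1000@nrm).std().round(2))
E
```

```text
edge front 0.031 normal deg 11.91 offset along normal 11.4deg at y=-35: 596.6734 -33.871647 0.34
edge front 0.003 normal deg 11.91 offset along normal 11.4deg at y=-35: 602.5584 -37.421032 0.35
edge rear 0.031 normal deg 11.67 offset along normal 11.4deg at y=-35: 608.26385 -39.109467 0.55
```

Emit:
drive_tool:
  steps: [0,0,0,0,0,-7.1,-1,0,0,0,0,0,-7.1,-1,0,0,0,0,0,-7.1,-1,0,0,0,0,0,-7.1,-1,0,0,0,0,0,-7.1,-1,0,0,0,0,0,-7.1,-1,0,0,0,0,0,-7.1,-1]

```text
clock: 0.68
eef_pos: [0.1495, -0.4768, 0.3034]
tool_rot: [0.981, -0.195, -0.0, -0.001]
ft_force: [0.3, -0.0, 0.5]
grip_width: 0.0856
```

Emit:
drive_tool:
  steps: [0,0,0,0,0,-7.1,-1,0,0,0,0,0,-7.1,-1,0,0,0,0,0,-7.1,-1,0,0,0,0,0,-7.1,-1,0,0,0,0,0,-7.1,-1,0,0,0,0,0,-7.1,-1,0,0,0,0,0,-7.1,-1]

```text
clock: 1.27
eef_pos: [0.1495, -0.4768, 0.3034]
tool_rot: [0.972, 0.235, -0.0, -0.001]
ft_force: [0.5, -0.0, -0.6]
grip_width: 0.0852
```

```bash
python3 go.py 0.4405 0.2385 0.2 126.5
```

```text
t 1.27 pos [ 0.1495 -0.4768  0.3034] yaw 27.16 tilt [-0.02  0.07] F [ 0.47 -0.04 -0.6 ] w 0.0852 j1,j6 [-72.6  -9.8]
shift tool [ 585.4 -503.5  104.1] mm  if at target yaw [401.9 659.4 103.4]  turn [-4.000e-02 -7.000e-02 -9.934e+01]
```

Emit:
drive_tool:
  steps: [0.0244,-0.021,0.0025,0,0,0,-1,0.0244,-0.021,0.0025,0,0,0,-1,0.0244,-0.021,0.0025,0,0,0,-1,0.0244,-0.021,0.0025,0,0,0,-1,0.0244,-0.021,0.0025,0,0,0,-1,0.0244,-0.021,0.0025,0,0,0,-1,0.0244,-0.021,0.0025,0,0,0,-1,0.0244,-0.021,0.0025,0,0,0,-1]

```text
clock: 1.93
eef_pos: [0.248, -0.2375, 0.2835]
tool_rot: [0.973, 0.231, -0.0, -0.0]
ft_force: [1.3, -0.7, -0.8]
grip_width: 0.085
```

Emit:
drive_tool:
  steps: [0.0244,-0.021,0.0025,0,0,0,-1,0.0244,-0.021,0.0025,0,0,0,-1,0.0244,-0.021,0.0025,0,0,0,-1,0.0244,-0.021,0.0025,0,0,0,-1,0.0244,-0.021,0.0025,0,0,0,-1,0.0244,-0.021,0.0025,0,0,0,-1,0.0244,-0.021,0.0025,0,0,0,-1,0.0244,-0.021,0.0025,0,0,0,-1]

```text
clock: 2.6
eef_pos: [0.3465, 0.0005, 0.2637]
tool_rot: [0.973, 0.232, -0.0, 0.0]
ft_force: [0.8, -1.2, 0.3]
grip_width: 0.0853
```

Emit:
drive_tool:
  steps: [0.0244,-0.021,0.0025,0,0,0,-1,0.0244,-0.021,0.0025,0,0,0,-1,0.0244,-0.021,0.0025,0,0,0,-1,0.0244,-0.021,0.0025,0,0,0,-1,0.0244,-0.021,0.0025,0,0,0,-1,0.0244,-0.021,0.0025,0,0,0,-1,0.0244,-0.021,0.0025,0,0,0,-1,0.0244,-0.021,0.0025,0,0,0,-1]

```text
clock: 3.27
eef_pos: [0.445, 0.2384, 0.2432]
tool_rot: [0.973, 0.232, -0.0, 0.0]
ft_force: [0.8, -0.2, 0.3]
grip_width: 0.0855
```

Emit:
drive_tool:
  steps: [0,0,0,0,0,-7.1,-1,0,0,0,0,0,-7.1,-1,0,0,0,0,0,-7.1,-1,0,0,0,0,0,-7.1,-1,0,0,0,0,0,-7.1,-1,0,0,0,0,0,-7.1,-1,0,0,0,0,0,-7.1,-1]

```text
clock: 3.85
eef_pos: [0.4446, 0.2367, 0.2433]
tool_rot: [0.783, 0.622, -0.001, -0.0]
ft_force: [0.5, -0.0, -0.4]
grip_width: 0.0853
```

Emit:
drive_tool:
  steps: [0,0,0,0,0,-7.1,-1,0,0,0,0,0,-7.1,-1,0,0,0,0,0,-7.1,-1,0,0,0,0,0,-7.1,-1,0,0,0,0,0,-7.1,-1,0,0,0,0,0,-7.1,-1,0,0,0,0,0,-7.0,-1]

```text
clock: 4.43
eef_pos: [0.4447, 0.2367, 0.2434]
tool_rot: [0.45, 0.893, -0.0, -0.0]
ft_force: [-0.3, -0.4, 1.1]
grip_width: 0.0856
```

```bash
python3 go.py 0.4405 0.2385 0.2 126.5
```

```text
t 4.43 pos [0.4447 0.2367 0.2434] yaw 126.46 tilt [-0.06 -0.03] F [-0.31 -0.4   1.08] w 0.0856 j1,j6 [28.  -8.4]
shift tool [ 3.9 -2.2 43.4] mm  if at target yaw [ 3.9 -2.3 43.4]  turn [-0.07 -0.01 -0.04]
```

Emit:
drive_tool:
  steps: [0.0039,-0.0022,0.02,0,0,0,-1,0,0,0.025,0,0,0,-1,0,0,0.025,0,0,0,-1,0,0,0.025,0,0,0,-1,0,0,0,0,0,0,-1]

```text
clock: 4.85
eef_pos: [0.4376, 0.2369, 0.144]
tool_rot: [0.453, 0.891, -0.004, -0.003]
ft_force: [0.1, -1.3, -0.2]
grip_width: 0.085
```

```bash
python3 go.py 0.4405 0.2385 0.090 126.5; python3 - <<'E'
from h import *
p,d=vision.camera('scene'); cv2.imwrite('pics/s2.png',cv2.resize(p[130:270,270:470],None,fx=4,fy=4,interpolation=cv2.INTER_CUBIC)[:,:,::-1])
E
```

```text
t 4.85 pos [0.4376 0.2369 0.144 ] yaw 126.11 tilt [-0.52 -0.28] F [ 0.12 -1.32 -0.23] w 0.085 j1,j6 [28.4 -7.7]
shift tool [-0.5  3.8 54. ] mm  if at target yaw [-0.5  3.3 54. ]  turn [-0.58 -0.08 -0.39]
```

View pics/s2.png

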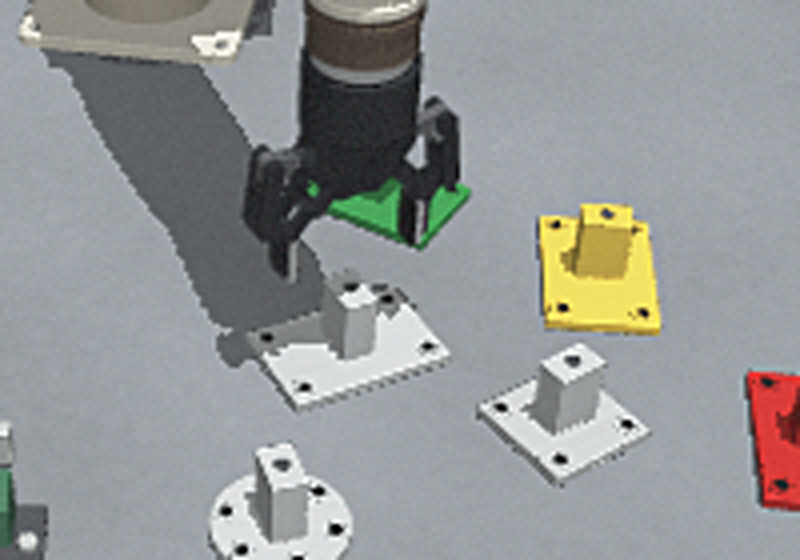

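The crop shows the fingers straddling the oblong cover's lug (crop (350,310)), with clear space around it. I'll let the arm settle and then descend.

Emit:
drive_tool:
  steps: [0,0,0,0,0,0,-1,0,0,0,0,0,0,-1]

```text
clock: 5.07
eef_pos: [0.4419, 0.2392, 0.1504]
tool_rot: [0.453, 0.891, 0.001, 0.001]
ft_force: [0.5, 0.0, 0.5]
grip_width: 0.0855
```

```bash
python3 go.py 0.4405 0.2385 0.090 126.5
```

```text
t 5.07 pos [0.4419 0.2392 0.1504] yaw 126.11 tilt [0.13 0.07] F [0.49 0.03 0.49] w 0.0855 j1,j6 [28.4 -7.7]
shift tool [ 0.2 -1.7 60.4] mm  if at target yaw [ 0.2 -1.5 60.4]  turn [ 0.15  0.02 -0.39]
```

Emit:
drive_tool:
  steps: [0,-0.001,0.015,0,0,-0.4,-1,0,0,0.015,0,0,0,-1,0,0,0.015,0,0,0,-1,0,0,0.01,0,0,0,-1,0,0,0.004,0,0,0,-1,0,0,0,0,0,0,-1,0,0,0,0,0,0,-1]

```text
clock: 5.65
eef_pos: [0.4406, 0.2384, 0.0907]
tool_rot: [0.45, 0.893, 0.001, 0.0]
ft_force: [-0.1, -0.3, 0.5]
grip_width: 0.0853
```

```bash
python3 go.py 0.4405 0.2385 0.090 126.5
```

```text
t 5.65 pos [0.4406 0.2384 0.0907] yaw 126.51 tilt [0.07 0.04] F [-0.1  -0.32  0.49] w 0.0853 j1,j6 [28.4 -8.1]
shift tool [ 0.2 -0.   0.7] mm  if at target yaw [ 0.2 -0.   0.7]  turn [0.07 0.01 0.01]
```

Emit:
drive_tool:
  steps: [0,0,0,0,0,0,1,0,0,0,0,0,0,1,0,0,0,0,0,0,1,0,0,0,0,0,0,1,0,0,0,0,0,0,1,0,0,0,0,0,0,1,0,0,0,0,0,0,1,0,0,0,0,0,0,1]

```text
clock: 6.32
eef_pos: [0.4402, 0.2384, 0.0904]
tool_rot: [0.45, 0.893, 0.0, 0.0]
ft_force: [-0.2, 1.1, 3.8]
grip_width: 0.023
```

```bash
python3 go.py 0.4405 0.2385 0.090 126.5
```

```text
t 6.32 pos [0.4402 0.2384 0.0904] yaw 126.51 tilt [0.03 0.04] F [-0.16  1.08  3.77] w 0.023 j1,j6 [28.4 -8.1]
shift tool [-0.1  0.3  0.4] mm  if at target yaw [-0.1  0.3  0.4]  turn [ 0.05 -0.02  0.01]
```

Emit:
drive_tool:
  steps: [0,0,-0.01,0,0,0,1,0,0,-0.015,0,0,0,1,0,0,-0.02,0,0,0,1,0,0,-0.02,0,0,0,1,0,0,-0.015,0,0,0,1,0,0,0,0,0,0,1]

```text
clock: 6.82
eef_pos: [0.4413, 0.2386, 0.1726]
tool_rot: [0.45, 0.893, 0.002, 0.001]
ft_force: [0.6, -0.2, -5.9]
grip_width: 0.0233
```

Emit:
drive_tool:
  steps: [0,0,0,0,0,5,1,0,0,0,0,0,5,1,0,0,0,0,0,5,1,0,0,0,0,0,5,1,0,0,0,0,0,4.8,1,0,0,0,0,0,0,1,0,0,0,0,0,0,1]

```text
clock: 7.4
eef_pos: [0.4393, 0.2375, 0.1686]
tool_rot: [0.631, 0.776, -0.001, -0.0]
ft_force: [0.0, -0.1, -4.1]
grip_width: 0.0235
```

```bash
python3 go.py 0.518 -0.052 0.17 101.7
```

```text
t 7.4 pos [0.4393 0.2375 0.1686] yaw 101.82 tilt [-0.14 -0.09] F [ 0.05 -0.07 -4.15] w 0.0235 j1,j6 [28.4 16.6]
shift tool [-299.5   17.7   -1.1] mm  if at target yaw [-299.5   18.4   -1.4]  turn [-0.15  0.06  0.12]
```

Emit:
drive_tool:
  steps: [-0.012,0.001,0,0,0,0,1,-0.025,0.0015,0,0,0,0,1,-0.03,0.0015,0,0,0,0,1,-0.03,0.0015,0,0,0,0,1,-0.03,0.0015,0,0,0,0,1,-0.03,0.0015,0,0,0,0,1,-0.03,0.0015,0,0,0,0,1,-0.03,0.0015,0,0,0,0,1]

```text
clock: 8.07
eef_pos: [0.4951, 0.0257, 0.1696]
tool_rot: [0.631, 0.776, -0.0, -0.0]
ft_force: [-0.2, 0.0, -6.0]
grip_width: 0.023
```

Emit:
drive_tool:
  steps: [-0.03,0.0015,0,0,0,0,1,-0.025,0.0015,0,0,0,0,1,-0.018,0.0015,0,0,0,0,1,-0.01,0.0015,0,0,0,0,1,0,0,0,0,0,0,1,0,0,0,0,0,0,1]

```text
clock: 8.57
eef_pos: [0.5177, -0.0524, 0.1695]
tool_rot: [0.631, 0.775, -0.0, -0.001]
ft_force: [0.2, 1.6, -4.8]
grip_width: 0.0228
```

```bash
python3 go.py 0.518 -0.052 0.102 101.7; python3 - <<'E'
from h import *
for n,(a,b,c,e) in (('scene',(130,290,170,400)),('top',(100,240,250,450))):
    p,d=vision.camera(n); np.savez(n+'3.npz',p=p,d=d);cv2.imwrite(f'pics/{n}3.png',cv2.resize(p[a:b,c:e],None,fx=3.4,fy=3.4,interpolation=cv2.INTER_CUBIC)[:,:,::-1])
E
```

```text
t 8.57 pos [ 0.5177 -0.0524  0.1695] yaw 101.68 tilt [-0.06  0.04] F [ 0.24  1.58 -4.78] w 0.0228 j1,j6 [ -5.8 -17.5]
shift tool [ 0.3  0.5 67.5] mm  if at target yaw [ 0.4  0.4 67.5]  turn [-0.05 -0.05 -0.02]
```

View pics/scene3.png

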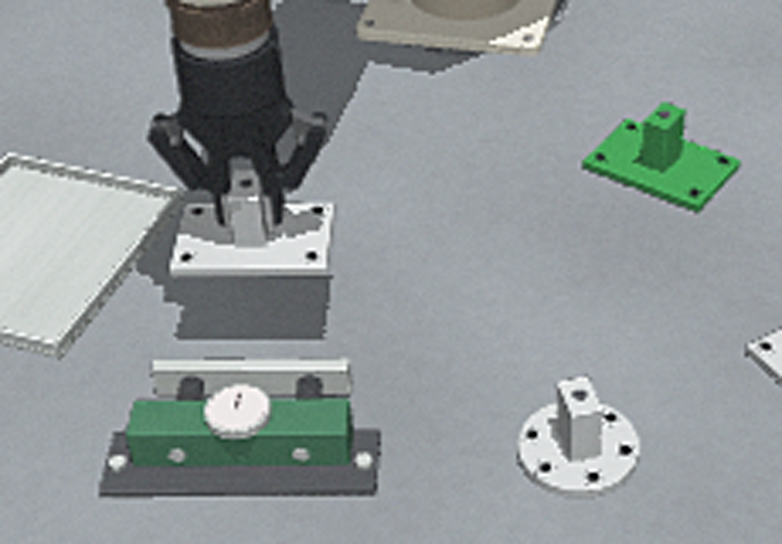

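View pics/top3.png

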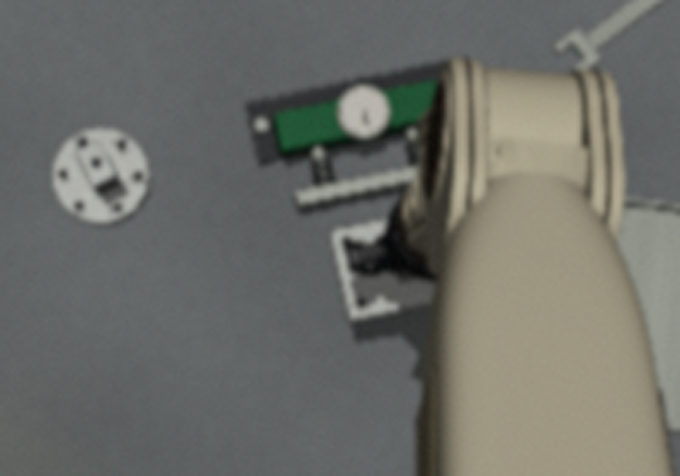

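```bash
cat > edge.py <<'E'
from h import *
def line(n,g,us,va,vb,mode,z):
    # sub-pixel strongest brightness step per column: mode 'fall' bright->dark downwards, 'rise'
    pts=[]
    for u in us:
        col=cv2.GaussianBlur(g[:,u:u+1].astype(np.float32),(1,3),0).ravel(); d=np.diff(col)[va(u):vb(u)]; d=-d if mode=='fall' else d
        k=int(np.argmax(d)); 
        if 0<k<len(d)-1:
            den=d[k-1]-2*d[k]+d[k+1]; k=k+(0.5*(d[k-1]-d[k+1])/den if den else 0)
        pts.append((u,va(u)+k+.5))
    p=np.array(pts); w=(cast(n,p,z)[:,:2]*1000).astype(np.float32)
    vx,vy,x,y=cv2.fitLine(w,cv2.DIST_HUBER,0,.01,.01).ravel(); nr=np.array([vy,-vx]);nr*=np.sign(nr[0])
    r=(w-[x,y])@nr
    return p,np.degrees(np.arctan2(nr[1],nr[0])).round(2),np.array([x,y]).round(1),np.abs(r).mean().round(2),nr
E
python3 - <<'E'
from edge import *
D=np.load('scene3.npz');g=cv2.cvtColor(D['p'],cv2.COLOR_RGB2GRAY)
# plate: crop (172..330,272)->u=170+c/3.4 , v=130+r/3.4
p,*r=line('scene',g,range(224,264),lambda u:205,lambda u:217,'fall',.0795); print('plate bottom edge',p[[0,-1]],r)
p,*r=line('scene',g,range(218,270),lambda u:231,lambda u:239,'rise',.031); print('bar top front edge',p[[0,-1]],r)
E
```

```text
plate bottom edge [[224.         209.28572083]
 [263.         209.17240906]] [np.float32(11.34), array([547.4, -41.2], dtype=float32), np.float32(0.67), array([0.9804758 , 0.19663998], dtype=float32)]
bar top front edge [[218.         235.49206543]
 [269.         235.55445862]] [np.float32(10.86), array([597.3, -45.5], dtype=float32), np.float32(0.34), array([0.98210305, 0.18834427], dtype=float32)]
```

Emit:
drive_tool:
  steps: [0,0,0.01,0,0,0.3,1,0,0,0.015,0,0,0,1,0,0,0.018,0,0,0,1,0,0,0.015,0,0,0,1,0,0,0.009,0,0,0,1,0,0,0,0,0,0,1,0,0,0,0,0,0,1]

```text
clock: 9.25
eef_pos: [0.5176, -0.0515, 0.1023]
tool_rot: [0.633, 0.774, -0.0, -0.001]
ft_force: [0.2, 0.5, -4.8]
grip_width: 0.0231
```

Emit:
drive_tool:
  steps: [0,0.005,0,0,0,0,1,0,0.008,0,0,0,0,1,0,0.008,0,0,0,0,1,0,0.004,0,0,0,0,1,0,0,0,0,0,0,1,0,0,0,0,0,0,1]

```text
clock: 9.75
eef_pos: [0.5431, -0.0471, 0.1031]
tool_rot: [0.633, 0.774, 0.0, 0.0]
ft_force: [-1.0, -0.8, -4.2]
grip_width: 0.0234
```

```bash
python3 go.py 0.5575 -0.044 0.102 101.4; python3 - <<'E'
from h import *
for n,(a,b,c,e) in (('scene',(180,280,190,310)),):
    p,d=vision.camera(n); np.savez(n+'4.npz',p=p,d=d);cv2.imwrite(f'pics/{n}4.png',cv2.resize(p[a:b,c:e],None,fx=5,fy=5,interpolation=cv2.INTER_CUBIC)[:,:,::-1])
E
```

```text
t 9.75 pos [ 0.5431 -0.0471  0.1031] yaw 101.42 tilt [ 0.03 -0.01] F [-1.01 -0.75 -4.24] w 0.0234 j1,j6 [ -5.  -16.4]
shift tool [ 0.2 14.7  1.1] mm  if at target yaw [ 0.2 14.7  1.1]  turn [0.02 0.01 0.02]
```

View pics/scene4.png

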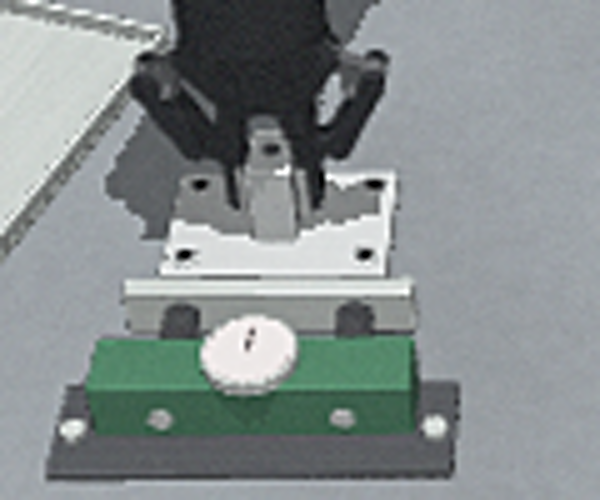

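The plate edge lies parallel to the bar (crop rows 275 and 280, plate columns 160–388 against bar 125–413) and isn't touching yet. I'll advance until the force shows contact.

Emit:
drive_tool:
  steps: [0,0.004,0,0,0,0,1,0,0.004,0,0,0,0,1,0,0.003,0,0,0,0,1,0,0,0,0,0,0,1,0,0,0,0,0,0,1]

```text
clock: 10.22
eef_pos: [0.5536, -0.045, 0.1029]
tool_rot: [0.633, 0.774, 0.0, 0.0]
ft_force: [0.4, -0.1, -5.2]
grip_width: 0.0233
```

Emit:
drive_tool:
  steps: [0,0.001,0,0,0,0,1,0,0.001,0,0,0,0,1,0,0,0,0,0,0,1]

```text
clock: 10.47
eef_pos: [0.5555, -0.0446, 0.1029]
tool_rot: [0.633, 0.774, 0.0, 0.0]
ft_force: [-0.3, 0.9, -3.2]
grip_width: 0.0235
```

Emit:
drive_tool:
  steps: [0,0.001,0,0,0,0,1,0,0.001,0,0,0,0,1,0,0,0,0,0,0,1]

```text
clock: 10.72
eef_pos: [0.557, -0.0442, 0.1028]
tool_rot: [0.633, 0.774, -0.0, -0.0]
ft_force: [-1.4, -0.1, -3.7]
grip_width: 0.0232
```

Emit:
drive_tool:
  steps: [0,0.001,0,0,0,0,1,0,0.001,0,0,0,0,1,0,0,0,0,0,0,1]

```text
clock: 10.97
eef_pos: [0.5591, -0.0438, 0.1027]
tool_rot: [0.633, 0.774, -0.0, -0.0]
ft_force: [-1.9, -0.5, -4.6]
grip_width: 0.0236
```

```bash
python3 go.py 0.5575 -0.044 0.102 101.4; python3 go.py 0.5692 -0.0416 0.102 101.4; python3 - <<'E'
from h import *
o=bot.get_obs();print(o['ft_torque'])
for n,(a,b,c,e) in (('scene',(180,280,190,310)),):
    p,d=vision.camera(n); np.savez(n+'5.npz',p=p,d=d);cv2.imwrite(f'pics/{n}5.png',cv2.resize(p[a:b,c:e],None,fx=5,fy=5,interpolation=cv2.INTER_CUBIC)[:,:,::-1])
E
```

```text
t 10.97 pos [ 0.5591 -0.0438  0.1027] yaw 101.41 tilt [-0.03 -0.  ] F [-1.93 -0.45 -4.57] w 0.0236 j1,j6 [ -4.5 -15.9]
shift tool [ 0.1 -1.6  0.7] mm  if at target yaw [ 0.1 -1.6  0.7]  turn [-0.03 -0.    0.01]
t 10.97 pos [ 0.5591 -0.0438  0.1027] yaw 101.41 tilt [-0.03 -0.  ] F [-1.93 -0.45 -4.57] w 0.0236 j1,j6 [ -4.5 -15.9]
shift tool [ 0.1 10.3  0.7] mm  if at target yaw [ 0.1 10.3  0.7]  turn [-0.03 -0.    0.01]
[-0.09992902  0.37774814  0.10854874]
```

View pics/scene5.png

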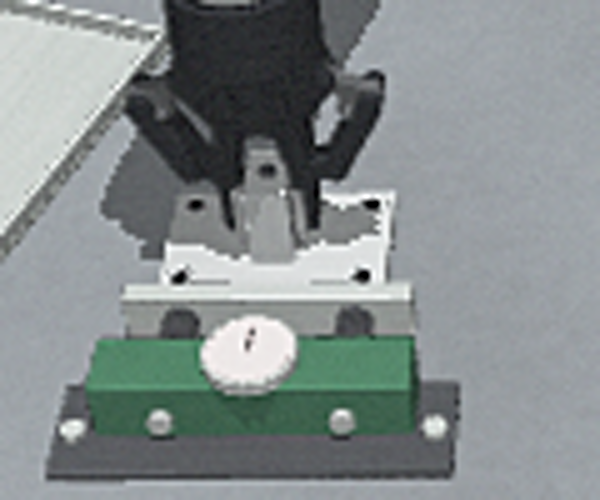

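```bash
cat > bt.py <<'E'
from edge import *
import sys
def rear(f):
    g=cv2.cvtColor(np.load(f)['p'],cv2.COLOR_RGB2GRAY)
    p,a,c,res,nr=line('scene',g,range(217,272),lambda u:234,lambda u:245,'fall',.031); 
    return a,c,res,p[[0,-1],1].round(2)
a0,c0,r0,p0=rear('scene0.npz')
n=np.array([np.cos(np.radians(11.4)),np.sin(np.radians(11.4))])
print(a0,c0,r0,p0)
for f in sys.argv[1:]:
    a,c,r,p=rear(f); print(f,'ang',a,'travel mm',((c-c0)@n).round(2),'res',r,p)
E
python3 bt.py scene3.npz scene4.npz scene5.npz
```

```text
10.62 [606.3 -34.5] 1.08 [238.44 238.6 ]
scene3.npz ang 10.64 travel mm 0.0 res 1.07 [238.41 238.58]
scene4.npz ang 10.68 travel mm 0.0 res 1.06 [238.45 238.58]
scene5.npz ang 10.69 travel mm 3.63 res 1.86 [239.45 239.53]
```

Emit:
drive_tool:
  steps: [0,0.0015,0,0,0,0,1,0,0.0015,0,0,0,0,1,0,0.0015,0,0,0,0,1,0,0.0015,0,0,0,0,1,0,0.0015,0,0,0,0,1,0,0.0015,0,0,0,0,1,0,0,0,0,0,0,1,0,0,0,0,0,0,1]

```text
clock: 11.68
eef_pos: [0.5679, -0.042, 0.1028]
tool_rot: [0.633, 0.774, -0.0, -0.0]
ft_force: [-2.7, -0.9, -4.9]
grip_width: 0.0235
```

```bash
python3 go.py 0.5692 -0.0416 0.102 101.4; python3 - <<'E'
from h import *
for n,(a,b,c,e) in (('scene',(180,280,190,310)),):
    p,d=vision.camera(n); np.savez(n+'6.npz',p=p,d=d);cv2.imwrite(f'pics/{n}6.png',cv2.resize(p[a:b,c:e],None,fx=5,fy=5,interpolation=cv2.INTER_CUBIC)[:,:,::-1])
E
python3 bt.py scene6.npz
```

```text
t 11.68 pos [ 0.5679 -0.042   0.1028] yaw 101.41 tilt [-0.04 -0.  ] F [-2.71 -0.86 -4.88] w 0.0235 j1,j6 [ -4.2 -15.6]
shift tool [0.1 1.4 0.8] mm  if at target yaw [0.1 1.4 0.8]  turn [-0.04 -0.01  0.01]
10.62 [606.3 -34.5] 1.08 [238.44 238.6 ]
scene6.npz ang 12.72 travel mm 11.92 res 3.94 [242.4  241.39]
```

View pics/scene6.png

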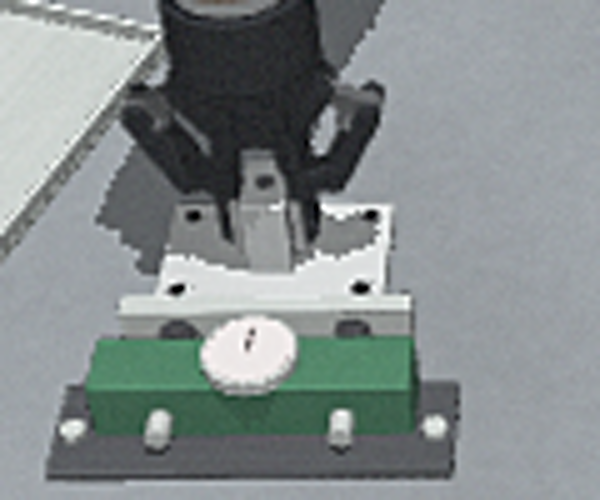

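Emit:
drive_tool:
  steps: [0,0.001,0,0,0,0,1,0,0,0,0,0,0,1,0,0,0,0,0,0,1,0,0,0,0,0,0,1]

```text
clock: 12.07
eef_pos: [0.5688, -0.0418, 0.1028]
tool_rot: [0.633, 0.774, -0.0, -0.0]
ft_force: [-2.7, -0.6, -5.9]
grip_width: 0.0236
```

```bash
python3 go.py 0.5692 -0.0416 0.102 101.4; python3 - <<'E'
from h import *
F=[]
for i in range(4):
    p,d=vision.camera('scene'); F.append(bot.get_obs()['ft_force'])
np.savez('scene7.npz',p=p,d=d)
print(np.mean(F,0),np.std(F,0))
# depth-based bar rear/top: points z 26-34, in bar frame
n=np.array([np.cos(np.radians(11.4)),np.sin(np.radians(11.4))]);t=np.array([-n[1],n[0]])
for f in ('scene0.npz','scene3.npz','scene5.npz','scene6.npz','scene7.npz'):
    P=cloud('scene',np.load(f)['d'])[228:252,205:282].reshape(-1,3); q=P[(P[:,2]>.008)&(P[:,2]<.024)]; s=q[:,:2]@n; c=np.array([.6016,-.0348])@n
    k=(s-c>0.0)&(s-c<.026); print(f,k.sum(),'rear face mean',(s[k]-c).mean().round(4),np.median(s[k]-c).round(4))
E
python3 bt.py scene7.npz
```

```text
t 12.07 pos [ 0.5688 -0.0418  0.1028] yaw 101.41 tilt [-0.03  0.  ] F [-2.75 -0.62 -5.9 ] w 0.0236 j1,j6 [ -4.2 -15.6]
shift tool [0.1 0.4 0.8] mm  if at target yaw [0.1 0.4 0.8]  turn [-0.03 -0.01  0.01]
[-3.42441493 -0.33435801 -5.73013003] [0.44732864 0.35725051 0.54788113]
scene0.npz 196 rear face mean 0.0053 0.0044
scene3.npz 194 rear face mean 0.006 0.0047
scene5.npz 183 rear face mean 0.0086 0.0079
scene6.npz 109 rear face mean 0.0166 0.0167
scene7.npz 106 rear face mean 0.0175 0.0174
10.62 [606.3 -34.5] 1.08 [238.44 238.6 ]
scene7.npz ang 11.9 travel mm 13.58 res 4.19 [242.55 241.89]
```

Emit:
drive_tool:
  steps: [0,-0.003,0,0,0,0,1,0,-0.006,0,0,0,0,1,0,-0.01,0,0,0,0,1,0,-0.012,0,0,0,0,1,0,-0.012,0,0,0,0,1,0,-0.012,0,0,0,0,1,0,-0.008,0,0,0,0,1,0,0,0,0,0,0,1]

```text
clock: 12.93
eef_pos: [0.5063, -0.0546, 0.1035]
tool_rot: [0.634, 0.774, 0.0, 0.0]
ft_force: [-0.4, -0.0, -5.5]
grip_width: 0.0233
```

Emit:
drive_tool:
  steps: [0,0,0,0,0,3,1,0,0,0,0,0,6,1,0,0,0,0,0,6,1,0,0,0,0,0,6,1,0,0,0,0,0,6,1,0,0,0,0,0,6,1,0,0,0,0,0,6,1,0,0,0,0,0,6,1]

```text
clock: 13.6
eef_pos: [0.509, -0.0543, 0.1035]
tool_rot: [0.883, 0.47, 0.002, 0.001]
ft_force: [0.7, 0.3, -4.4]
grip_width: 0.0232
```

Emit:
drive_tool:
  steps: [0,0,0,0,0,6,1,0,0,0,0,0,6,1,0,0,0,0,0,6,1,0,0,0,0,0,6,1,0,0,0,0,0,6,1,0,0,0,0,0,6,1,0,0,0,0,0,6,1,0,0,0,0,0,3,1]

```text
clock: 14.27
eef_pos: [0.509, -0.0542, 0.1035]
tool_rot: [0.995, 0.097, 0.002, 0.0]
ft_force: [-0.2, -0.3, -5.9]
grip_width: 0.0233
```

Emit:
drive_tool:
  steps: [0,0,0,0,0,0,1,0,0,0,0,0,0,1]

```text
clock: 14.43
eef_pos: [0.5085, -0.0543, 0.1034]
tool_rot: [0.995, 0.1, 0.001, 0.0]
ft_force: [0.0, 0.4, -5.2]
grip_width: 0.0235
```

```bash
python3 go.py 0.509 -0.0545 0.102 11.5; python3 - <<'E'
from h import *
for n,(a,b,c,e) in (('scene',(160,280,190,310)),):
    p,d=vision.camera(n); np.savez(n+'8.npz',p=p,d=d);cv2.imwrite(f'pics/{n}8.png',cv2.resize(p[a:b,c:e],None,fx=5,fy=5,interpolation=cv2.INTER_CUBIC)[:,:,::-1])
E
python3 bt.py scene8.npz
```

```text
t 14.43 pos [ 0.5085 -0.0543  0.1034] yaw 11.49 tilt [0.14 0.  ] F [ 0.05  0.41 -5.24] w 0.0235 j1,j6 [-6.1 72.4]
shift tool [0.5 0.3 1.4] mm  if at target yaw [0.5 0.3 1.4]  turn [ 0.03 -0.13 -0.01]
10.62 [606.3 -34.5] 1.08 [238.44 238.6 ]
scene8.npz ang 10.75 travel mm 0.0 res 1.08 [238.44 238.59]
```

View pics/scene8.png

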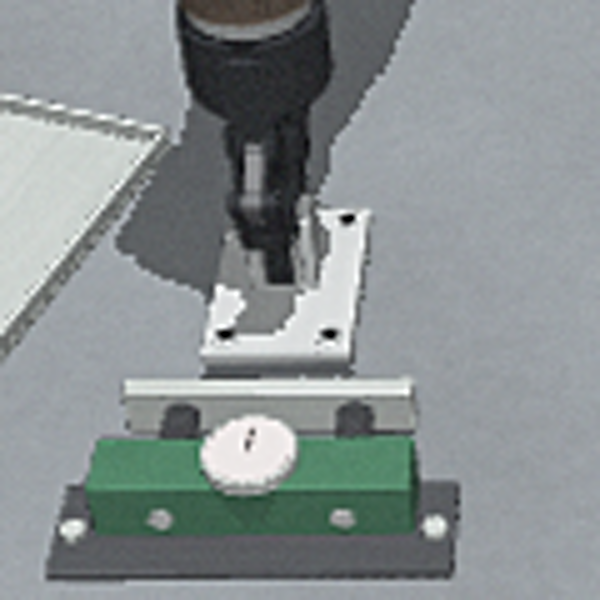

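The bar has sprung back to rest (travel 0.0). The cover now has a short edge facing the bar (plate edge at crop row ~357, bar edge at row 380), and the edges look parallel.

```bash
python3 - <<'E'
from edge import *
g=cv2.cvtColor(np.load('scene8.npz')['p'],cv2.COLOR_RGB2GRAY)
p,*r=line('scene',g,range(232,260),lambda u:227,lambda u:235,'fall',.018); print('plate',p[[0,-1],1],r[:3])
p,*r=line('scene',g,range(217,272),lambda u:232,lambda u:238,'rise',.031); print('bar front',p[[0,-1],1],r[:3])
P=cloud('scene',np.load('scene8.npz')['d']); 
m=(g>190)[200:236,228:266]; q=P[200:236,228:266][m]; q=q[(q[:,2]>.012)&(q[:,2]<.035)]; print('plate top z',np.median(q[:,2]),cv2.minAreaRect((q[:,:2]*1000).astype(np.float32)))
E
```

```text
plate [231.08332825 230.78218079] [np.float32(11.98), array([566.7, -46.2], dtype=float32), np.float32(0.23)]
bar front [235.4786377  235.10868835] [np.float32(11.24), array([594.7, -34.3], dtype=float32), np.float32(0.46)]
plate top z 0.023485697298777634 ((510.91265869140625, -52.83646774291992), (117.2463150024414, 78.16413116455078), 11.721748352050781)
```

Emit:
drive_tool:
  steps: [0.003,0,0,0,0,0,1,0.006,0,0,0,0,0,1,0.006,0,0,0,0,0,1,0.006,0,0,0,0,0,1,0.003,0,0,0,0,0,1,0.001,0,0,0,0,0,1,0,0,0,0,0,0,1]

```text
clock: 15.07
eef_pos: [0.5322, -0.0492, 0.1028]
tool_rot: [0.995, 0.1, -0.0, -0.0]
ft_force: [0.1, -0.4, -5.2]
grip_width: 0.0232
```

Emit:
drive_tool:
  steps: [0.0015,0,0,0,0,0,1,0.0015,0,0,0,0,0,1,0.0015,0,0,0,0,0,1,0.0015,0,0,0,0,0,1,0.0015,0,0,0,0,0,1,0.0015,0,0,0,0,0,1,0,0,0,0,0,0,1,0,0,0,0,0,0,1]

```text
clock: 15.73
eef_pos: [0.5403, -0.0476, 0.1028]
tool_rot: [0.995, 0.099, -0.0, 0.0]
ft_force: [-2.2, -0.8, -4.1]
grip_width: 0.0235
```

```bash
cat > chk.py <<'E'
from h import *
import sys,os
k=sys.argv[1]
F=[]
for i in range(3):
    p,d=vision.camera('scene'); o=bot.get_obs(); F.append(o['ft_force'])
np.savez(f'scene{k}.npz',p=p,d=d); cv2.imwrite(f'pics/scene{k}.png',cv2.resize(p[160:280,190:310],None,fx=5,fy=5,interpolation=cv2.INTER_CUBIC)[:,:,::-1])
n=np.array([np.cos(np.radians(11.5)),np.sin(np.radians(11.5))])
print('F along n',(np.mean(F,0)[:2]@n).round(2),'pos n',(o['eef_pos'][:2]@n).round(4))
n=np.array([np.cos(np.radians(11.4)),np.sin(np.radians(11.4))])
for f in ('scene0.npz',f'scene{k}.npz'):
    P=cloud('scene',np.load(f)['d'])[228:252,205:282].reshape(-1,3); q=P[(P[:,2]>.008)&(P[:,2]<.024)]; s=q[:,:2]@n; c=np.array([.6016,-.0348])@n
    j=(s-c>0.0)&(s-c<.026); print(f,'rear face',np.median(s[j]-c).round(4))
os.system(f'python3 bt.py scene{k}.npz')
E
python3 chk.py 9;python3 go.py 0.5506 -0.0455 0.102 11.5
```

```text
10.62 [606.3 -34.5] 1.08 [238.44 238.6 ]
scene9.npz ang 11.07 travel mm 3.9 res 2.52 [239.65 239.57]
F along n -2.04 pos n 0.52
scene0.npz rear face 0.0044
scene9.npz rear face 0.0087
t 15.88 pos [ 0.5403 -0.0476  0.1028] yaw 11.4 tilt [-0.04 -0.  ] F [-2.09 -1.15 -5.02] w 0.0229 j1,j6 [-5.  73.6]
shift tool [10.5 -0.   0.8] mm  if at target yaw [10.5 -0.   0.8]  turn [-0.    0.04 -0.1 ]
```

Emit:
drive_tool:
  steps: [0.0015,0,0,0,0,0,1,0.0015,0,0,0,0,0,1,0.0015,0,0,0,0,0,1,0.0015,0,0,0,0,0,1,0.0015,0,0,0,0,0,1,0.001,0,0,0,0,0,1,0,0,0,0,0,0,1,0,0,0,0,0,0,1]

```text
clock: 16.55
eef_pos: [0.5487, -0.0459, 0.1028]
tool_rot: [0.995, 0.099, -0.0, -0.0]
ft_force: [-3.8, -1.5, -4.8]
grip_width: 0.0235
```

```bash
python3 chk.py 10;python3 go.py 0.5506 -0.0455 0.102 11.5
```

```text
10.62 [606.3 -34.5] 1.08 [238.44 238.6 ]
scene10.npz ang 12.62 travel mm 12.33 res 4.77 [242.42 241.4 ]
F along n -3.6 pos n 0.5285
scene0.npz rear face 0.0044
scene10.npz rear face 0.0165
t 16.7 pos [ 0.5487 -0.0459  0.1028] yaw 11.41 tilt [-0.03 -0.  ] F [-3.47 -0.54 -5.21] w 0.0236 j1,j6 [-4.8 73.8]
shift tool [2.  0.  0.8] mm  if at target yaw [2.  0.  0.8]  turn [-0.01  0.03 -0.09]
```

View pics/scene10.png

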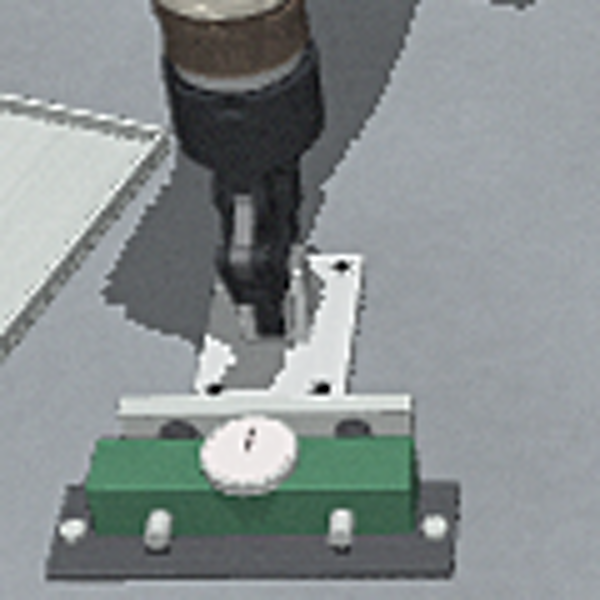

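The short edge presses the bar in by about 12 mm: the depth gives 12.1, the edge 12.3, and the force 3.6 N. I'll back off, lift and go to the tray.

Emit:
drive_tool:
  steps: [-0.003,0,0,0,0,0,1,-0.006,0,0,0,0,0,1,-0.01,0,0,0,0,0,1,-0.012,0,0,0,0,0,1,-0.012,0,0,0,0,0,1,-0.007,0,-0.01,0,0,0,1,0,0,-0.02,0,0,0,1,0,0,-0.02,0,0,0,1]

```text
clock: 17.37
eef_pos: [0.4995, -0.0558, 0.1539]
tool_rot: [0.995, 0.099, 0.0, -0.0]
ft_force: [1.5, 0.4, -3.7]
grip_width: 0.0235
```

Emit:
drive_tool:
  steps: [0,0,-0.015,0,0,4,1,0,0,-0.005,0,0,5,1,0,0,0,0,0,5,1,0,0,0,0,0,4.6,1,0,0,0,0,0,0,1,0,0,0,0,0,0,1]

```text
clock: 17.87
eef_pos: [0.5006, -0.0558, 0.174]
tool_rot: [0.998, -0.062, 0.001, -0.0]
ft_force: [0.8, 0.2, -4.9]
grip_width: 0.0236
```

```bash
python3 go.py 0.480 -0.273 0.17 -7.2
```

```text
t 17.87 pos [ 0.5006 -0.0558  0.174 ] yaw -7.08 tilt [0.16 0.  ] F [ 0.77  0.19 -4.85] w 0.0236 j1,j6 [-6.4 90.7]
shift tool [  6.3 218.1   4. ] mm  if at target yaw [  6.8 218.1   4. ]  turn [-0.02 -0.16  0.12]
```

Emit:
drive_tool:
  steps: [0,0.012,0,0,0,0,1,0.001,0.025,0,0,0,0,1,0.001,0.03,0,0,0,0,1,0.001,0.035,0,0,0,0,1,0.001,0.035,0,0,0,0,1,0.001,0.03,0,0,0,0,1,0.001,0.03,0,0,0,0,1,0,0.015,0,0,0,0,1]

```text
clock: 18.53
eef_pos: [0.4788, -0.2712, 0.1731]
tool_rot: [0.998, -0.064, 0.001, 0.001]
ft_force: [0.4, -0.2, -4.3]
grip_width: 0.0232
```

Emit:
drive_tool:
  steps: [0,0.006,0.01,0,0,0,1,0,0,0.02,0,0,0,1,0,0,0.02,0,0,0,1,0,0,0.01,0,0,0,1,0,0,0,0,0,0,1,0,0,0,0,0,0,1]

```text
clock: 19.03
eef_pos: [0.4782, -0.2722, 0.1122]
tool_rot: [0.998, -0.062, -0.001, -0.001]
ft_force: [-0.7, 0.4, -4.6]
grip_width: 0.0234
```

```bash
python3 go.py 0.480 -0.273 0.094 -7.2; python3 - <<'E'
from h import *
p,d=vision.camera('scene'); cv2.imwrite('pics/s11.png',cv2.resize(p[140:270,90:280],None,fx=4,fy=4,interpolation=cv2.INTER_CUBIC)[:,:,::-1])
E
```

```text
t 19.03 pos [ 0.4782 -0.2722  0.1122] yaw -7.13 tilt [-0.11  0.07] F [-0.67  0.44 -4.6 ] w 0.0234 j1,j6 [-29.7  67.5]
shift tool [ 2.   0.6 18.2] mm  if at target yaw [ 1.9  0.6 18.2]  turn [-0.06  0.11  0.07]
```

View pics/s11.png

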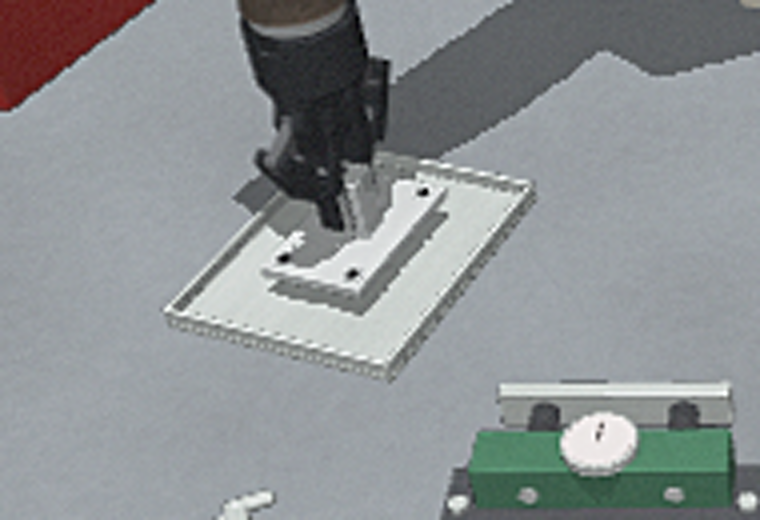

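The cover hovers centred over the tray (crop (355,235)) with room to every wall. I'll lower it gently until it touches.

Emit:
drive_tool:
  steps: [0,0,0.004,0,0,0,1,0,0,0.005,0,0,0,1,0,0,0.004,0,0,0,1,0,0,0.0015,0,0,0,1,0,0,0,0,0,0,1,0,0,0,0,0,0,1]

```text
clock: 19.58
eef_pos: [0.4785, -0.2727, 0.0984]
tool_rot: [0.998, -0.063, -0.0, -0.0]
ft_force: [-0.2, 0.5, -4.9]
grip_width: 0.0234
```

Emit:
drive_tool:
  steps: [0,0,0.001,0,0,0,1,0,0,0.001,0,0,0,1,0,0,0,0,0,0,1]

```text
clock: 19.83
eef_pos: [0.4786, -0.2728, 0.0963]
tool_rot: [0.998, -0.063, -0.0, -0.0]
ft_force: [-0.4, 0.6, -4.5]
grip_width: 0.0237
```

Emit:
drive_tool:
  steps: [0,0,0.001,0,0,0,1,0,0,0,0,0,0,1]

```text
clock: 20.0
eef_pos: [0.4785, -0.2728, 0.0953]
tool_rot: [0.998, -0.063, -0.0, -0.0]
ft_force: [0.1, -0.0, -4.8]
grip_width: 0.0234
```

Emit:
drive_tool:
  steps: [0,0,0.001,0,0,0,1,0,0,0,0,0,0,1]

```text
clock: 20.17
eef_pos: [0.4787, -0.2729, 0.0944]
tool_rot: [0.998, -0.063, 0.0, 0.0]
ft_force: [-0.2, -0.3, -4.4]
grip_width: 0.0234
```

Emit:
drive_tool:
  steps: [0,0,0.0007,0,0,0,1,0,0,0,0,0,0,1]

```text
clock: 20.33
eef_pos: [0.4787, -0.2728, 0.0944]
tool_rot: [0.998, -0.063, 0.0, 0.0]
ft_force: [-2.3, 1.0, 1.1]
grip_width: 0.0236
```

Contact: the force changed from −4.4 to +1.1 N. I'll release.

Emit:
drive_tool:
  steps: [0,0,0,0,0,0,0,0,0,0,0,0,0,-1,0,0,0,0,0,0,-1,0,0,0,0,0,0,-1,0,0,0,0,0,0,-1,0,0,0,0,0,0,-1,0,0,0,0,0,0,-1,0,0,0,0,0,0,-1]

```text
clock: 21.0
eef_pos: [0.4786, -0.2728, 0.0937]
tool_rot: [0.998, -0.063, 0.0, -0.0]
ft_force: [0.1, -0.5, -0.2]
grip_width: 0.0858
```

Emit:
drive_tool:
  steps: [0,0,-0.01,0,0,0,-1,0,0,-0.02,0,0,0,-1,0,0,-0.025,0,0,0,-1,0,0,-0.03,0,0,0,-1,0,0,-0.03,0,0,0,-1,0,0,-0.02,0,0,0,-1,0,0,-0.01,0,0,0,-1,0,0,0,0,0,0,-1]

```text
clock: 21.67
eef_pos: [0.4798, -0.2735, 0.2421]
tool_rot: [0.998, -0.063, 0.003, 0.001]
ft_force: [0.2, -0.2, -0.4]
grip_width: 0.0854
```

```bash
python3 go.py 0.480 -0.273 0.094 -7.2; python3 - <<'E'
from h import *
p,d=vision.camera('scene'); np.savez('scene12.npz',p=p,d=d); cv2.imwrite('pics/s12.png',p[:,:,::-1])
P=cloud('scene',d); g=cv2.cvtColor(p,cv2.COLOR_RGB2GRAY)
q=P[170:235,130:225].reshape(-1,3); k=q[(q[:,2]>.055)&(q[:,2]<.07)]; print('lug top',len(k),k.mean(0))
k=q[(q[:,2]>.010)&(q[:,2]<.018)]; k=k[(np.hypot(*(k[:,:2]-[.479,-.273]).T)<.06)]; print('plate top',len(k)); A=np.c_[k[:,:2]-k[:,:2].mean(0),np.ones(len(k))]; print('plane',np.linalg.lstsq(A,k[:,2],rcond=None)[0])
E
python3 bt.py scene12.npz
```

```text
t 21.67 pos [ 0.4798 -0.2735  0.2421] yaw -7.19 tilt [ 0.31 -0.18] F [ 0.24 -0.19 -0.4 ] w 0.0854 j1,j6 [-29.7  67.5]
shift tool [ -0.7  -0.9 148.1] mm  if at target yaw [ 1.000e-01 -5.000e-01  1.481e+02]  turn [ 0.14 -0.33  0.01]
lug top 102 [ 0.4815184  -0.26969024  0.06237124]
plate top 498
plane [-0.0008695  -0.00462479  0.01434159]
10.62 [606.3 -34.5] 1.08 [238.44 238.6 ]
scene12.npz ang 10.69 travel mm 0.0 res 0.99 [238.43 238.6 ]
```

View pics/s12.png

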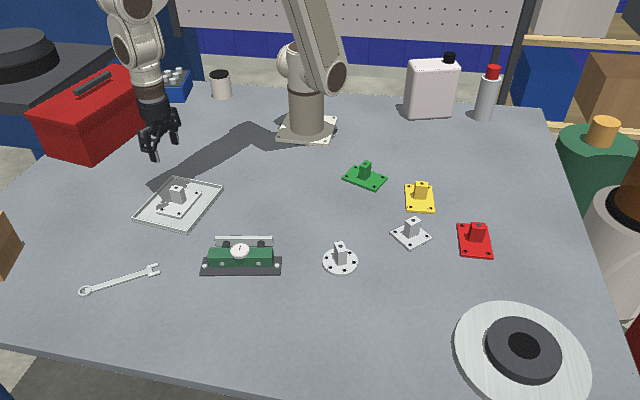

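The cover lies flat in the tray at (178,205), with its top plane at z = 14.3 mm and less than 0.3° of tilt. The gripper is clear of it, the bar is at rest, and the round cover, square cover and wrench look unmoved.

```bash
python3 -c "
from workcell import job_done
print(job_done())"
```

```text
the job is handed in; nothing more can be done
None
```

I checked the oblong cover on the gauge, a long edge first and then a short edge. It now lies flat in the steel tray, released. I handed the job in at about 22 s; no verdict is reported.

- **Long edge:** the bar went in about 12 mm of its 24 mm travel. The arm position gave 11.6 mm, the depth image 12.7 to 13.0 mm and the edge fit 13.6 mm. The force was about 3.4 N, against about 3.2 N expected at half travel.
- **Between presses:** I backed off, the bar returned to 0.0 mm in the image, and I turned the cover 90°.
- **Short edge:** the bar again went in about 12 mm. The arm position gave 11.7 mm, the depth image 12.1 mm and the edge fit 12.3 mm, with a force of 3.6 N.
- **Last look:** the cover's top face is at 14.3 mm, as expected on the 4 mm tray floor, with under 0.3° of tilt. The gripper is open and clear, and the bar is at rest. The round cover, square cover, wrench and coloured look-alikes look unmoved.

**Disagreements:** the two cameras differed by up to about 1° on the bar's angle (about 10.9° against 11.8°), so I used a value between them. The edge fit was noisy with the bar pushed in, and it came out up to 2 mm higher than the other long-edge travel figures.

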